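# Refit the sharpening cartridge in the bench knife sharpener

### The arm

A 6-joint arm with a two-finger parallel gripper is mounted at the origin on the work surface. World frame = base frame: x ahead of the robot, y to its left, z up, the work surface at z = 0. Lengths are in m, angles in rad, forces in N, time in s.
With the tool pointing down it reaches from about 0.225 to 0.875 m from the base axis. Payload 3.4 kg.
Tool frame: the origin (TCP) lies midway between the tips of the shut fingers; the grasp point (between the pads) lies 19 mm behind it (manip.pinch_z is the z of the grasp point in the tool frame, in m); z points along the fingers, x is the direction in which the jaws open and shut, and the axes are right-handed (so a half turn about z gives the same grasp; the last joint's range is limited). The gripper opens to 85 mm and grips with 20 to 120 N. Pads are 22 mm wide; open, the fingers measure 114 mm over their backs; the gripper's body (76 mm by 85 mm) begins 54 mm behind the grasp point. The pads swing forward as they close: fully open they stand 13 mm farther back than shut.
Start: joints at [1.194, 0.276, 1.505, -0, 1.361, -0.121], TCP at [0.146, 0.556, 0.231] pointing down, gripper open.
Joint ranges: [-2.89, 2.89], [-0.75, 2.08], [0.22, 2.7], [-1.18, 4.32], [0.11, 2.71], [-2.7, 2.7]. Speed limits (rad/s): [2.57, 2.57, 3.14, 3.14, 3.14, 3.14].

### API

Orientations are given as a unit quaternion [w, x, y, z].
In Python, from rig import manip gives the robot as it stands. The module is installed in compiled form; this text tells all that it offers.
- The arm moves only by the tool drive_tool, never from a script. Its argument "steps" is a list of rows, each a list of 5 numbers: the shift along the tool's x, y, z in mm, then the turn about the tool's z in rad, then the gripper command: -1 is shut, 1 is fully open, values between are in proportion. A call has 1 to 5 rows; each row is the pose to reach, as a shift and turn from the pose measured when the call began, along the tool's axes at that moment; what a row does not reach only later rows make up. A row lasts 1/10 s, in which the tool goes at most 50 mm and 8.59 degrees, less where a joint would pass 70% of its speed; a pose out of reach is approached as far as the arm can. A call with a gripper value outside its range is refused whole. The fingers move at their own pace and stop on an object; "squeeze" is the grip in N (left out, the last holds). Time passes only in rows, so rows that repeat a pose let the fingers close. It gives the time, the measured TCP pose, the force and the opening at its end, in the units of the state.
- manip.get_state(): the state, without advancing time (a new reading comes with each control period).
- manip.get_image(name): name is "scene" or "top" or "wrist"; returns the picture (400x640x3 uint8, blue, green, red); there is no depth.
- manip.get_calibration(name): a dict with "camera_matrix" (3x3 intrinsics, pixels), "distortion" ([k1, k2, p1, p2, k3] as OpenCV has them; the pictures are not rectified), "rvec" (rotation vector, rad) and "tvec" (3), from world to camera coordinates, as OpenCV has them. Camera axes: x right, y down, z forward; pixel columns grow to the right and rows downward; lengths in m; the calibration is good to about 2 mm. A picture is of the moment at which its call begins: read the wrist's pose just before it. get_calibration takes no time and is no camera call; for the wrist camera it gives the pose at the moment of the call.
- manip.sign_off(): hands the job in, once; it reports no verdict.
Trained networks look in the newest picture that a camera, given by its name, has taken for a name from the list of things; names that differ only in an ending like _2 or _b are one class to them, and where a whole thing is asked for, a point or a joint stands for the part that bears it (a point fixed in the world has none). Each returns a list of dicts, best first, with "conf" (0 to 1); they miss things now and then, are a little off and sometimes report something else, mostly with a low value. They report only what shows in the picture. A call takes as long as a camera call. They do not tell look-alikes from the thing itself.
- manip.masks_of(camera, name): "pixels" (400x640 bool, what is visible of it) and "location" ([column, row] in pixels, amid what is visible of it).
The state is a dict: "clock": time; "qpos": joint angles; "qd": joint speeds; "effort": joint torques, N m; "position": TCP position; "ee_rot": TCP orientation; "contact_force": force on the tool from outside, world axes, zero at the start; "moment": the same for the moment, N m; "width": finger opening in m.
Only numpy, scipy, OpenCV 4.12 (cv2) and the standard library are available. Lean on these libraries where they do the work, as an engineer would, in place of code of your own. Each camera call takes 0.05 s, during which the arm holds its last target.

### The job

Take the washed sharpening cartridge from the green board, set its foot on the open end of the knife sharpener's deck and slide it sideways under the two overhanging lips until it is fully home against the stop's bumper plate. Press it there with about 10 N for a second, never forcing it in the slot with more than 25 N, then let go and leave it seated there flat. Leave the other things on the table where they are.

Things in the scene. Friction and masses are not known exactly. Their poses are not given: they have to be found in the camera images.
- cartridge: Sharpening cartridge, 0.25 to 0.5 kg, upright on the green board (12 mm thick). Flat steel foot 56 (x) by 80 (y) by 10 mm thick, with a tall grey body on it, 24 mm (x) by 60 mm (y), top 62 mm above the underside. Origin: centre of the foot's underside, z up. It goes into the sharpener +y end first, axes parallel to the sharpener's; at that end the body is flush with the foot.
- cartridge_grip (a point): Middle of the cartridge's tall body, 10 mm to +y of the cartridge's origin and 45 mm above its underside. Grip here across the body's two flat sides (facing +x and -x, 24 mm apart): fingertips must stay more than 21 mm above the foot's underside to pass over the lips. The body spans y = -20 to +40 mm, the foot -40 to +40 mm, so behind the body the bare foot sticks out 20 mm.
- cartridge_front (a point): Point on the cartridge's leading end face, at y = +40 mm, x = 0, 5 mm above the underside.
- sharpener: Fixed sharpener base, black cast metal,, 120 mm (x) by 230 mm (y), rigid. Origin: centre of its underside on the table, z up. Deck top at z = 14 mm, open from y = -115 to -15 mm. From y = -15 to +99 mm runs the covered slot, entered from the open end in the +y direction; an end wall behind it is 66 mm high in the middle.
- slot_mouth (a point): Middle of the slot's mouth, at deck height (y = -15 mm, z = 14 mm of the sharpener). The slot's side walls are 58 mm apart (corners rounded, 8 mm radius); two 8 mm thick steel lips overhang it by 13 mm from each side, leaving a 32 mm gap for the cartridge's body. Lips' underside 12.5 mm, top 20.5 mm above deck (screw heads 23.5 mm). So the foot has 1 mm play each side and 2.5 mm in height.
- stop: The stop in the slot: a rigid steel block 26 (x) by 12 (y) by 44 mm high, its -y face at y = 66 to 78 mm of the sharpener, and ahead of it a rubber-black upright bumper plate, 26 mm wide and 40 mm high, on a set bolt. The plate's face stands 4 to 20 mm ahead (-y) of the block's face; how far is not measured: find it by feel. Nothing yields. Origin: foot of the block's -y face, at deck height.
- cup: White cup, 62 mm wide, 66 mm high, on the green board; it and the cartridge may change places. Origin at its underside. Bystander.
- knife: White-handled kitchen knife lying flat on the far part of the green board, up to 18 mm high, handle 115 mm, blade 170 mm; along its x, blade to +x, origin between handle and blade. Bystander.
- honing_steel: Round honing steel with black handle, 320 mm long, 34 mm high at its guard, lying on the table beyond the sharpener; along its x. Bystander.
- sanitizer: Blue bottle, 72 mm wide, 220 mm high. Origin at its underside. Bystander.
- tub: Clear open tub 160 x 130 x 70 mm. Origin at its underside. Bystander.
- bowl: White bowl, 130 mm wide, 55 mm high. Origin at its underside. Bystander.
- spice_jar: Small jar, 48 mm wide, 75 mm high, on the robot's side of the sharpener. Origin at its underside. Bystander.
There are look-alikes about, which are no part of the job. Leave any blue look-alike of the cartridge alone.

How it is judged:
By the outcome, as a careful person would: the job done as asked, in the order asked, and still so for the second after the job is handed in, with the robot touching nothing.
It also fails if it takes over 67 s, if anything falls off the work surface, if the arm or the gripper's body presses on something with over 40 N, if the wrist force passes 120 N, or if a joint passes its speed limit or range.

## Working session

There is one attempt and no reset: what is moved stays moved. The work goes in short steps, Python scripts to look and compute and a tool call to move; the robot and the scene stay as the last step left them, time stands still between calls to the robot, and variables do not carry over. Pictures are saved under pics/ and viewed, and the job is handed in when it is done.

Besides the shell and the picture viewer there is one more tool, called after "Emit:" by a JSON object that holds its "method" and its "body", one argument or row to a line. drive_tool: Moves the arm, as the interface text tells. Its arguments: {"type":"object","properties":{"steps":{"type":"array","items":{"type":"array","items":{"type":"number"}}},"squeeze":{"type":"number"}},"required":["steps"]}

```bash
mkdir -p pics
cat > h.py <<'E'
import numpy as np, cv2
from rig import manip
def cal(n):
    c=manip.get_calibration(n); return [np.array(c[k],float) for k in("camera_matrix","distortion","rvec","tvec")]
def ray(n,px,z,c=None):
    K,d,r,t=c or cal(n)
    u=cv2.undistortPoints(np.array(px,float).reshape(-1,1,2),K,d).reshape(-1,2)
    R=cv2.Rodrigues(r)[0]; o=-R.T@t.ravel()
    D=np.c_[u,np.ones(len(u))]@R
    return o+D*((z-o[2])/D[:,2])[:,None]
def proj(n,P,c=None):
    K,d,r,t=c or cal(n); return cv2.projectPoints(np.array(P,float).reshape(-1,3),r,t,K,d)[0].reshape(-1,2)
E
python3 - <<'E'
from h import *
s=manip.get_state(); print(s['clock'],s['position'],s['ee_rot'],s['width'],s['contact_force'],manip.pinch_z)
for n in("scene","top","wrist"):
    cv2.imwrite(f'pics/{n}0.png',manip.get_image(n)); c=cal(n); print(n,-cv2.Rodrigues(c[2])[0].T@c[3].ravel())
E
```

```text
0.0 [0.14528696 0.55577098 0.23042855] [ 4.78417126e-04  7.91517394e-01  6.11145915e-01 -8.10109709e-04] 0.08535302255138072 [-0.69487826  0.14447006 -0.18199155] -0.0187
scene [ 1.32340444 -0.25098439  0.98541684]
top [0.4789516  0.00842502 1.07643044]
wrist [0.06635787 0.57722411 0.37275799]
```

View pics/top0.png

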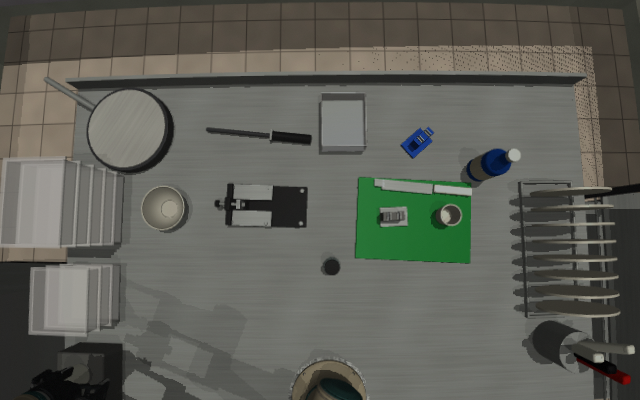

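View pics/scene0.png

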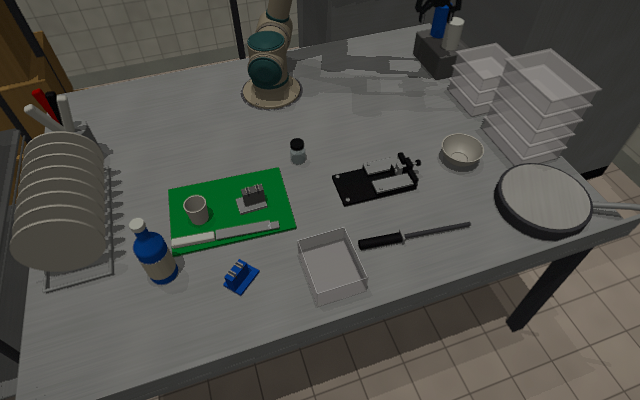

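View pics/wrist0.png

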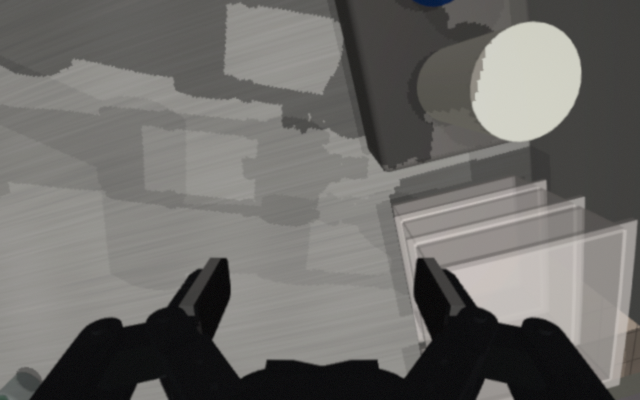

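Run:
```python
from h import *
im=cv2.imread('pics/top0.png')
cv2.imwrite('pics/topA.png',cv2.resize(im[190:245,365:465],None,fx=8,fy=8,interpolation=cv2.INTER_CUBIC))
cv2.imwrite('pics/topB.png',cv2.resize(im[170:240,205:325],None,fx=6.6,fy=6.6,interpolation=cv2.INTER_CUBIC))
manip.get_image("top")
for n in("cartridge","sharpener","stop"):
    for m in manip.masks_of("top",n):
        p=m['pixels'].astype('uint8'); r=cv2.minAreaRect(cv2.findNonZero(p)); print(n,m['conf'],m['location'],p.sum(),r, ray("top",[m['location'],r[0]],.03))
print(ray("top",[[393,216]],.04))
```

```text
cartridge 0.89 [395.1, 213.3] 498 ((393.0, 216.5), (19.0, 26.0), 90.0) [[ 0.52942969 -0.1977999   0.03      ]
 [ 0.52021451 -0.19142945  0.03      ]]
cartridge 0.77 [416.2, 143.0] 539 ((418.73529052734375, 140.55882263183594), (19.171171188354492, 33.56637191772461), 47.72631072998047) [[ 0.73734683 -0.26710911  0.03      ]
 [ 0.74473061 -0.27500183  0.03      ]]
sharpener 0.59 [282.1, 135.1] 580 ((258.986083984375, 134.14381408691406), (104.67229461669922, 9.343446731567383), 5.5275397300720215) [[0.76474197 0.130947   0.03      ]
 [0.76857168 0.19998092 0.03      ]]
sharpener 0.55 [264.2, 206.3] 3221 ((265.31243896484375, 205.62709045410156), (82.7540512084961, 41.41033935546875), 1.9091522693634033) [[0.55320115 0.18235947 0.03      ]
 [0.55513716 0.17912243 0.03      ]]
stop 0.71 [238.3, 203.3] 157 ((231.0, 204.5), (9.0, 34.0), 90.0) [[0.56258797 0.25840982 0.03      ]
 [0.55924815 0.27986287 0.03      ]]
stop 0.49 [393.1, 217.2] 507 ((393.0, 216.5), (19.0, 26.0), 90.0) [[ 0.51818407 -0.19166554  0.03      ]
 [ 0.52021451 -0.19142945  0.03      ]]
[[ 0.52125494 -0.18955848  0.04      ]]
```

View pics/topA.png

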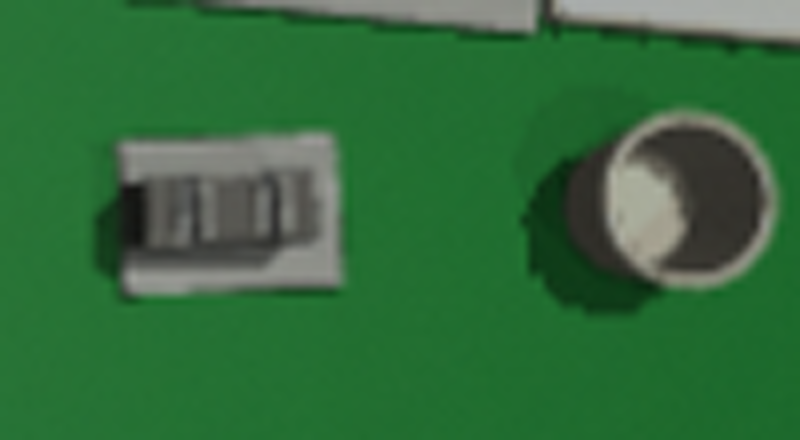

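View pics/topB.png

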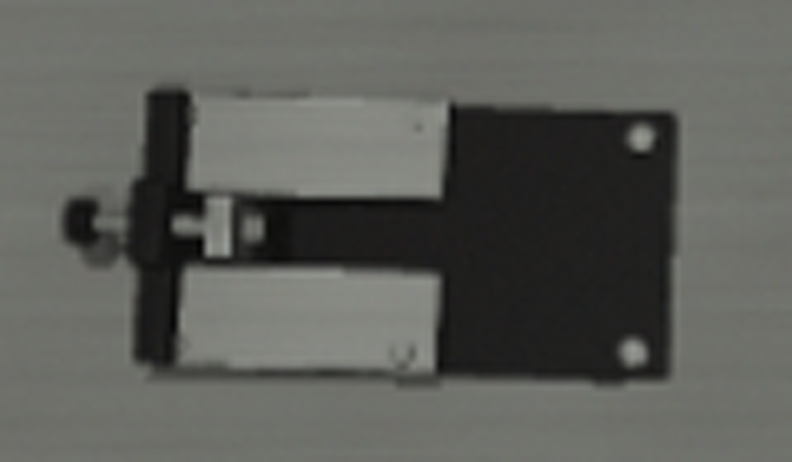

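The grey cartridge at (393,216) is on the green board, and its flush end faces image left (world +y). The blue look-alike at (417,141) is off the board, so it isn't the one. Sharpener is at (265,205) with its open deck to the right. I'll check both with the wrist camera, sharpener first.

Emit:
{"method": "drive_tool", "body": {
  "steps": [
    [-337,512,-20,1.315,1],
    [-337,512,-20,1.315,1],
    [-337,512,-20,1.315,1],
    [-337,512,-20,1.315,1],
    [-337,512,-20,1.315,1]
  ]
}}

```text
clock: 0.85
position: [0.3136, 0.3691, 0.2397]
ee_rot: [-0.0, 0.961, 0.276, 0.0]
contact_force: [0.3, 1.2, 0.8]
width: 0.0854
```

```bash
cat >> h.py <<'E'
from scipy.spatial.transform import Rotation as Ro
def to(x,y,z,ang=0.0):
    s=manip.get_state(); q=s['ee_rot']; R=Ro.from_quat([q[1],q[2],q[3],q[0]]).as_matrix()
    a=np.arctan2(R[1,0],R[0,0]); d=R.T@(np.array([x,y,z])-s['position'])*1000
    print('t',round(s['clock'],2),'pos',np.round(s['position'],4),'ang',round(a,4),'tz',np.round(R[:,2],4),'F',np.round(s['contact_force'],2),'w',round(s['width'],4))
    print('shift',np.round(d,1),'turn',round((a-ang+np.pi)%(2*np.pi)-np.pi,4))
E
python3 -c "
from h import *
to(.555,.10,.25)"
```

```text
t 0.85 pos [0.3136 0.3691 0.2397] ang 0.5595 tz [ 6.e-04  2.e-04 -1.e+00] F [0.29 1.24 0.78] w 0.0854
shift [ 61.8 356.2 -10.2] turn 0.5595
```

Emit:
{"method": "drive_tool", "body": {
  "steps": [
    [62,356,-10,0.56,1],
    [62,356,-10,0.56,1],
    [62,356,-10,0.56,1],
    [62,356,-10,0.56,1],
    [62,356,-10,0.56,1]
  ]
}}

```text
clock: 1.35
position: [0.4806, 0.1828, 0.2469]
ee_rot: [-0.0, 1.0, -0.001, 0.001]
contact_force: [0.3, 0.2, 0.9]
width: 0.0853
```

```bash
python3 -c "
from h import *
to(.555,.10,.25)"
```

```text
t 1.35 pos [0.4806 0.1828 0.2469] ang -0.0028 tz [ 1.3e-03  7.0e-04 -1.0e+00] F [0.31 0.22 0.91] w 0.0853
shift [74.7 82.6 -3.1] turn -0.0028
```

Emit:
{"method": "drive_tool", "body": {
  "steps": [
    [75,83,-3,0,1],
    [75,83,-3,0,1],
    [75,83,-3,0,1],
    [75,83,-3,0,1]
  ]
}}

```text
clock: 1.75
position: [0.5565, 0.0979, 0.2494]
ee_rot: [-0.0, 1.0, -0.003, 0.0]
contact_force: [-0.4, 0.3, 0.3]
width: 0.0855
```

```bash
python3 -c "
from h import *
to(.52,-.27,.25)
c=cal('wrist');np.save('c1.npy',np.array(c,dtype=object),allow_pickle=True)
cv2.imwrite('pics/w1.png',manip.get_image('wrist'));print(-cv2.Rodrigues(c[2])[0].T@c[3].ravel(), c[1].ravel())
for n in('sharpener','stop'):
  for m in manip.masks_of('wrist',n): print(n,m['conf'],m['location'])
"
```

```text
t 1.75 pos [0.5565 0.0979 0.2494] ang -0.0062 tz [ 8.e-04  7.e-04 -1.e+00] F [-0.45  0.31  0.27] w 0.0855
shift [-34.3 368.2  -0.9] turn -0.0062
[0.55671429 0.17987835 0.39155512] [-0.05909489  0.          0.          0.          0.        ]
sharpener 0.4 [498.9, 121.4]
stop 0.96 [322.7, 17.5]
```

View pics/w1.png

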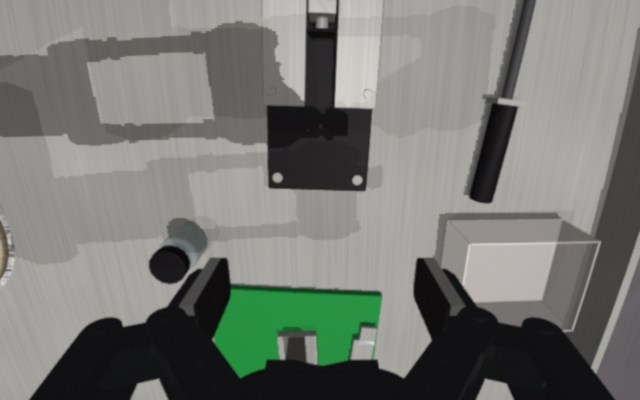

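Emit:
{"method": "drive_tool", "body": {
  "steps": [
    [0,-130,0,0,1],
    [0,-130,0,0,1],
    [0,-130,0,0,1],
    [0,-130,0,0,1],
    [0,-130,0,0,1]
  ]
}}

```text
clock: 2.4
position: [0.5524, 0.2327, 0.2501]
ee_rot: [-0.001, 1.0, 0.001, -0.0]
contact_force: [-0.2, -0.3, -0.7]
width: 0.0851
```

```bash
python3 -c "
from h import *
to(.52,-.08,.25)
import pickle
c=cal('wrist');pickle.dump(c,open('c2.pkl','wb'))
cv2.imwrite('pics/w2.png',manip.get_image('wrist'))
s=manip.masks_of('wrist','sharpener')
for m in s: print(m['conf'],m['location'])
for m in manip.masks_of('wrist','stop'): print('stop',m['conf'],m['location'])
"
```

```text
t 2.4 pos [0.5524 0.2327 0.2501] ang 0.0024 tz [-7.0e-04  1.2e-03 -1.0e+00] F [-0.2  -0.25 -0.68] w 0.0851
shift [-3.320e+01  3.126e+02 -2.000e-01] turn 0.0024
0.77 [322.8, 194.4]
stop 0.77 [330.3, 144.7]
```

View pics/w2.png

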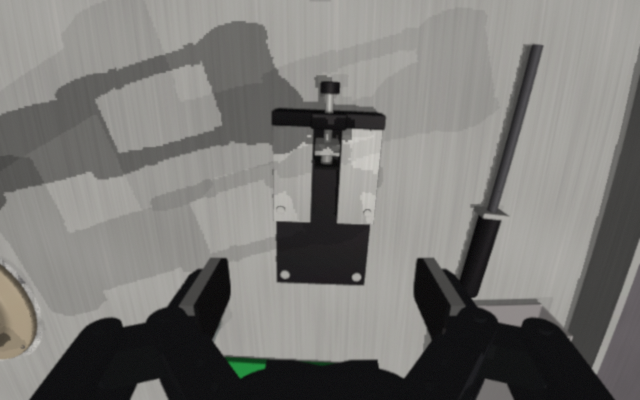

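```bash
python3 -c "
from h import *
im=cv2.imread('pics/w2.png')[95:295,255:400].astype(float)
im=(255*(im/255)**.5).astype('uint8')
im=cv2.resize(im,None,fx=3,fy=3,interpolation=cv2.INTER_CUBIC);cv2.imwrite('pics/w2c.png',im)"
```

```text
(no output)
```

View pics/w2c.png

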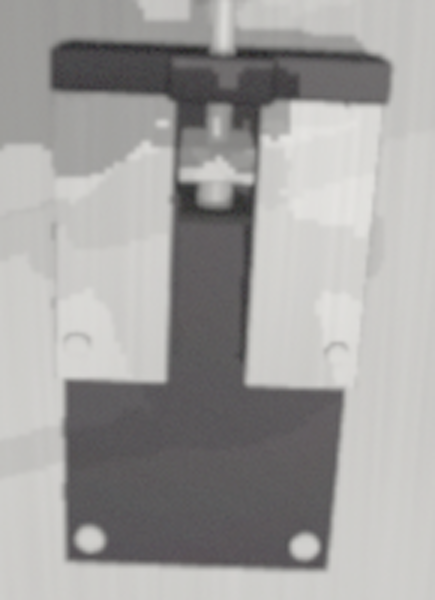

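Emit:
{"method": "drive_tool", "body": {
  "steps": [
    [-33,313,0,0,1],
    [-33,313,0,0,1],
    [-33,313,0,0,1],
    [-33,313,0,0,1],
    [-33,313,0,0,1]
  ]
}}

```text
clock: 3.05
position: [0.526, -0.0204, 0.2502]
ee_rot: [-0.0, 1.0, -0.001, 0.0]
contact_force: [1.5, -0.5, 0.9]
width: 0.0854
```

```bash
cat > fit.py <<'E'
from h import *
import pickle
from scipy.optimize import least_squares
c=pickle.load(open('c2.pkl','rb'))
crop=np.array([[168,382],[245,386],[67,560],[326,568],[177,130],[258,110]],float)
px=(crop+.5)/3-.5+[255,95]
M=np.array([[-16,-15,34.5],[16,-15,34.5],[-60,-115,14],[60,-115,14],[-16,80,34.5],[16,87,34.5]])/1000
def pts(p,M): 
    C,S=np.cos(p[2]),np.sin(p[2]); return np.c_[p[0]+C*M[:,0]-S*M[:,1],p[1]+S*M[:,0]+C*M[:,1],M[:,2]]
def res(p,full=0):
    r=proj('',pts(p,M),c)-px
    if not full: r=r.copy(); r[4:,1]=0
    return r.ravel()
s=least_squares(res,[.555,.18,0]); print(s.x,np.degrees(s.x[2])); print(res(s.x,1).reshape(-1,2).round(2))
np.save('sh.npy',s.x)
im=cv2.imread('pics/w2.png'); im=(255*(im/255)**.5).astype('uint8')
B=cv2.resize(im[95:295,255:400],None,fx=3,fy=3,interpolation=cv2.INTER_CUBIC)
def line(a,b,col):
    q=proj('',pts(s.x,np.array([a,b])/1000),c); q=((q-[255,95]+.5)*3-.5); cv2.line(B,*[tuple(int(round(v*16)) for v in p) for p in q],col,1,cv2.LINE_AA,4)
for sx in(-1,1):
    line([16*sx,-15,34.5],[16*sx,99,34.5],(0,0,255)); line([16*sx,-15,34.5],[60*sx,-15,34.5],(0,0,255)); line([60*sx,-115,14],[60*sx,-15,14],(0,255,0)); line([60*sx,99,34.5],[60*sx,-15,34.5],(255,0,0))
line([-60,-115,14],[60,-115,14],(0,255,0))
cv2.imwrite('pics/w2o.png',B)
E
python3 fit.py; python3 -c "
from h import *
to(.525,-.08,.25)"
```

```text
[ 0.55499289  0.17699269 -0.0364747 ] -2.0898462736896573
[[-0.61 -0.58]
 [ 0.47 -0.92]
 [-0.86  0.81]
 [ 1.    1.21]
 [-1.15  3.95]
 [ 1.17  5.44]]
t 3.05 pos [ 0.526  -0.0204  0.2502] ang -0.0028 tz [ 4.e-04  8.e-04 -1.e+00] F [ 1.46 -0.47  0.91] w 0.0854
shift [-0.9 59.6  0.2] turn -0.0028
```

View pics/w2o.png

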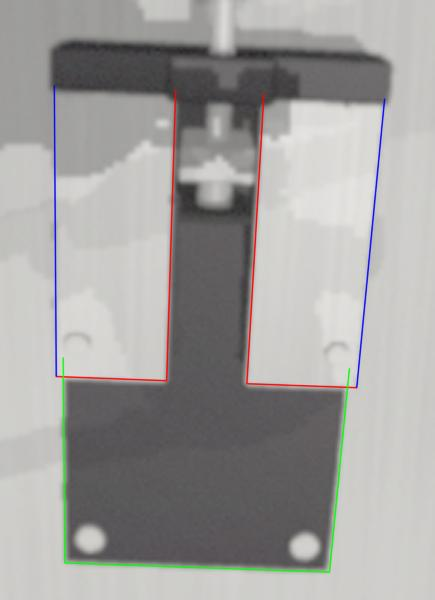

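Emit:
{"method": "drive_tool", "body": {
  "steps": [
    [0,90,0,0,1],
    [0,90,0,0,1],
    [0,90,0,0,1],
    [0,90,0,0,1]
  ]
}}

```text
clock: 3.45
position: [0.5251, -0.1119, 0.2501]
ee_rot: [-0.001, 1.0, -0.003, 0.0]
contact_force: [0.8, 0.2, 0.1]
width: 0.0855
```

```bash
python3 -c "
from h import *
to(.525,-.18,.15)
import pickle
c=cal('wrist');pickle.dump(c,open('c3.pkl','wb'))
im=manip.get_image('wrist');cv2.imwrite('pics/w3.png',im)
for m in manip.masks_of('wrist','cartridge'): print(m['conf'],m['location'])
"
```

```text
t 3.45 pos [ 0.5251 -0.1119  0.2501] ang -0.0069 tz [ 1.0e-04  1.5e-03 -1.0e+00] F [0.83 0.23 0.08] w 0.0855
shift [  0.4  68.3 100. ] turn -0.0069
0.85 [316.8, 226.9]
0.6 [485.3, 276.2]
```

View pics/w3.png

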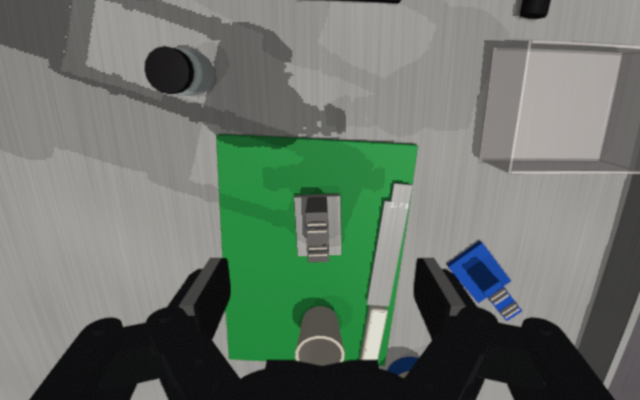

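```bash
python3 -c "
import cv2
im=cv2.imread('pics/w3.png')[180:275,280:360]
cv2.imwrite('pics/w3c.png',cv2.resize(im,None,fx=6,fy=6,interpolation=cv2.INTER_CUBIC))"
```

```text
(no output)
```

View pics/w3c.png

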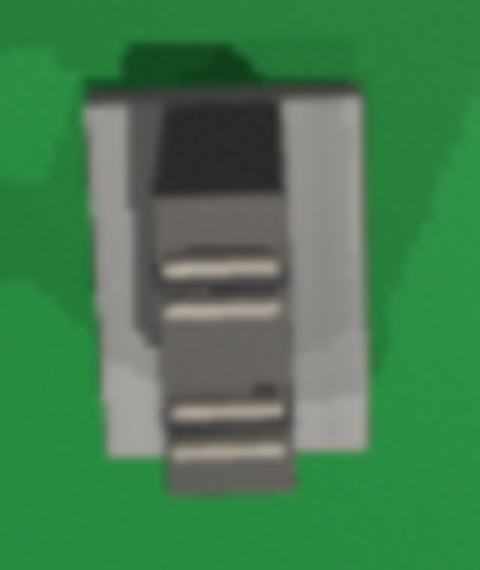

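```bash
cat > fitc.py <<'E'
from h import *
import pickle
from scipy.optimize import least_squares
c=pickle.load(open('c3.pkl','rb'))
px=(np.array([[86,104],[361,95],[368,450],[107,457],[155,193],[286,193],[295,488],[167,492]],float)+.5)/6-.5+[280,180]
M=np.array([[-28,40,22],[28,40,22],[28,-40,22],[-28,-40,22],[-12,40,74],[12,40,74],[12,-20,74],[-12,-20,74]])/1000
def pts(p,M): 
    C,S=np.cos(p[2]),np.sin(p[2]); return np.c_[p[0]+C*M[:,0]-S*M[:,1],p[1]+S*M[:,0]+C*M[:,1],M[:,2]+(p[3] if len(p)>3 else 0)]
for p0 in([.525,-.19,0],[.525,-.19,0,0]):
    s=least_squares(lambda p:(proj('',pts(p,M),c)-px).ravel(),p0); print(s.x,np.degrees(s.x[2])); print(s.fun.reshape(-1,2).round(2).tolist())
    g=pts(s.x,np.array([[0,.010,.057]]))[0]; print('grip',g)
E
python3 fitc.py
sed -i 's/M\[:,2\]\]$/M[:,2]+(p[3] if len(p)>3 else 0)]/; s/\[.555,.18,0\]/[.555,.18,0,0]/' fit.py; python3 fit.py
```

```text
[ 0.51990772 -0.19386397  0.02416507] 1.3845563052261405
[[-0.22, -0.33], [0.43, -0.16], [-0.02, -0.19], [-0.1, -0.2], [-0.59, 0.17], [0.38, -0.47], [0.18, 0.65], [-0.04, 0.55]]
grip [ 0.5196661  -0.18386689  0.057     ]
[ 0.51985093 -0.19540409  0.02423503 -0.00340928] 1.388565196223072
[[-0.0, -0.02], [0.21, 0.16], [-0.22, -0.42], [0.09, -0.44], [-0.46, 0.35], [0.27, -0.28], [0.06, 0.32], [0.06, 0.21]]
grip [ 0.51960861 -0.18540703  0.05359072]
[ 0.55509597  0.17118207 -0.03756532 -0.01122497] -2.1523340928050003
[[-0.19  0.19]
 [ 0.06 -0.16]
 [ 0.37 -0.22]
 [-0.2   0.18]
 [-0.68  7.46]
 [ 0.66  9.16]]
```

```bash
python3 -c "
from h import *
to(.5196,-.184,.1,.024)"
```

```text
t 3.55 pos [ 0.5254 -0.11    0.2502] ang -0.0033 tz [ 3.0e-04  1.6e-03 -1.0e+00] F [-0.47 -0.33 -0.28] w 0.0853
shift [ -5.6  74.3 150.1] turn -0.0273
```

Emit:
{"method": "drive_tool", "body": {
  "steps": [
    [-5,50,75,-0.027,1],
    [-5.6,74.3,110,-0.027,1],
    [-5.6,74.3,150,-0.027,1],
    [-5.6,74.3,150,-0.027,1]
  ]
}}

```text
clock: 3.95
position: [0.5169, -0.1824, 0.096]
ee_rot: [-0.002, 1.0, 0.012, -0.003]
contact_force: [0.7, 0.6, -0.1]
width: 0.0858
```

```bash
python3 -c "
from h import *
to(.5196,-.184,.040,.024)
import pickle
c=cal('wrist');im=manip.get_image('wrist');cv2.imwrite('pics/w4.png',im)"
```

```text
t 3.95 pos [ 0.5169 -0.1824  0.096 ] ang 0.0246 tz [-0.0062  0.0048 -1.    ] F [ 0.68  0.56 -0.12] w 0.0858
shift [ 3.  2. 56.] turn 0.0006
```

View pics/w4.png

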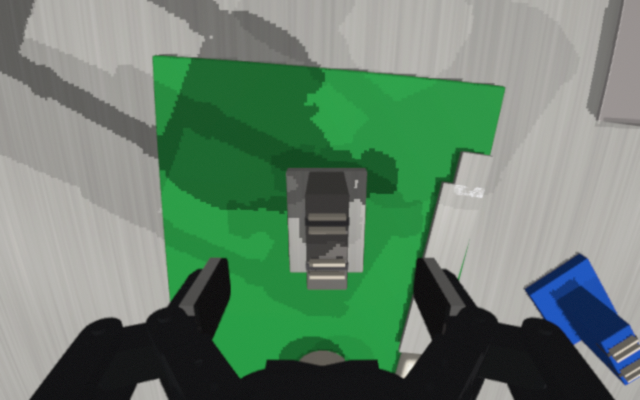

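```bash
python3 -c "
from h import *
to(.5196,-.184,.040,.024)
s=manip.get_state();print(proj('wrist',[s['position'],[.5196,-.184,.074],[.5196,-.154,.074],[.5196,-.214,.074]]))
m=manip.masks_of('top','cup');manip.get_image('top')
m=manip.masks_of('top','cup')
for a in m: print(a['conf'],a['location'],ray('top',a['location'],.04))
"
```

```text
t 4.0 pos [ 0.5161 -0.1822  0.0945] ang 0.0245 tz [-0.0089  0.0059 -0.9999] F [-0.12 -0.43 -1.54] w 0.0854
shift [ 3.9  2.2 54.5] turn 0.0005
[[321.89033799 261.31357209]
 [328.38495583 245.81910283]
 [330.20366843 194.71849761]
 [326.7365803  291.52535545]]
0.35 [266.8, 207.0] [[0.55040859 0.17315983 0.04      ]]
```

Emit:
{"method": "drive_tool", "body": {
  "steps": [
    [4,2,-6,0,1],
    [4,2,-6,0,1],
    [4,2,-6,0,1]
  ]
}}

```text
clock: 4.45
position: [0.5255, -0.1849, 0.1084]
ee_rot: [-0.0, 1.0, 0.013, 0.002]
contact_force: [-0.0, 0.0, 0.1]
width: 0.0852
```

```bash
python3 -c "
from h import *
to(.5196,-.184,.040,.024)
import pickle
c=cal('wrist');im=manip.get_image('wrist');cv2.imwrite('pics/w5.png',im);pickle.dump(c,open('c5.pkl','wb'))
print(proj('wrist',[[.5196,-.184,.074]],c))
to(.5196,-.184,.040,.024)
cv2.imwrite('pics/w5c.png',cv2.resize(im[140:320,250:400],None,fx=3.3,fy=3.3,interpolation=cv2.INTER_CUBIC))"
```

```text
t 4.45 pos [ 0.5255 -0.1849  0.1084] ang 0.0259 tz [ 4.1e-03  3.0e-04 -1.0e+00] F [-0.    0.01  0.14] w 0.0852
shift [-6.2 -1.  68.4] turn 0.0019
[[311.77032531 230.42414424]]
t 4.5 pos [ 0.525  -0.1848  0.1079] ang 0.0257 tz [ 2.9e-03  8.0e-04 -1.0e+00] F [0.09 0.44 0.02] w 0.0856
shift [-5.6 -0.9 67.9] turn 0.0017
```

View pics/w5c.png

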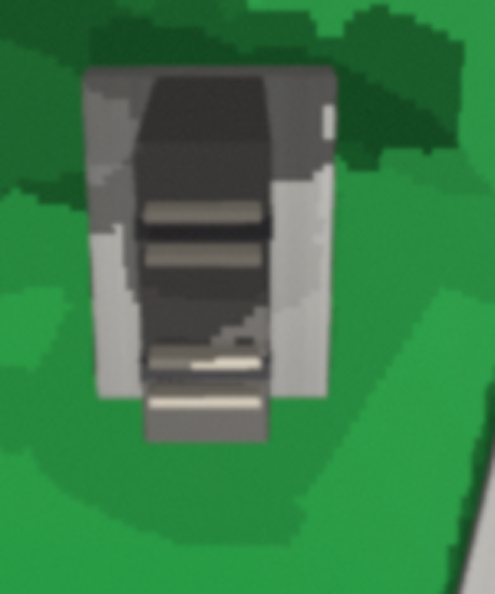

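```bash
sed -e "s/c3/c5/" -e "s#^px=.*#px=(np.array([[85,75],[335,74],[327,397],[98,397],[136,143],[271,143],[268,441],[146,441]],float)+.5)/3.3-.5+[250,140]#" fitc.py > fitc5.py; python3 fitc5.py
```

```text
[ 0.51991806 -0.19409575  0.02688729] 1.5405281432131734
[[-1.1, -0.27], [1.03, -0.07], [0.42, 0.39], [-0.31, 0.49], [-0.73, -0.8], [0.76, -0.86], [0.62, 0.9], [-0.69, 0.95]]
grip [ 0.51964922 -0.18409936  0.057     ]
[ 0.51986785 -0.19537193  0.0269834  -0.00321074] 1.5460349397574544
[[-0.55, 0.48], [0.45, 0.68], [-0.05, -0.23], [0.14, -0.12], [-0.32, -0.23], [0.38, -0.28], [0.31, -0.11], [-0.37, -0.06]]
grip [ 0.51959805 -0.18537557  0.05378926]
```

Emit:
{"method": "drive_tool", "body": {
  "steps": [
    [-5.4,-0.6,20,0.002,1],
    [-5.4,-0.6,40,0.002,1],
    [-5.4,-0.6,55,0.002,1],
    [-5.4,-0.6,63,0.002,1],
    [-5.4,-0.6,65,0.002,1]
  ]
}}

```text
clock: 5.0
position: [0.5193, -0.184, 0.0423]
ee_rot: [-0.001, 1.0, 0.012, 0.001]
contact_force: [-0.6, 0.4, 0.2]
width: 0.0855
```

Emit:
{"method": "drive_tool", "body": {
  "steps": [
    [0,0,0,0,1],
    [0,0,0,0,1]
  ]
}}

```text
clock: 5.2
position: [0.5198, -0.1843, 0.043]
ee_rot: [-0.0, 1.0, 0.012, 0.001]
contact_force: [-0.3, -0.3, 0.3]
width: 0.0857
```

```bash
python3 -c "
from h import *
to(.5196,-.1845,.040,.025)"
```

```text
t 5.2 pos [ 0.5198 -0.1843  0.043 ] ang 0.0237 tz [ 2.8e-03  9.0e-04 -1.0e+00] F [-0.25 -0.29  0.27] w 0.0857
shift [-0.2  0.2  3. ] turn -0.0013
```

Emit:
{"method": "drive_tool", "body": {
  "steps": [
    [0,0,2.5,-0.001,0.2],
    [0,0,2.5,-0.001,-0.3],
    [0,0,2.5,-0.001,-1],
    [0,0,2.5,-0.001,-1],
    [0,0,2.5,-0.001,-1]
  ],
  "squeeze": 60
}}

```text
clock: 5.7
position: [0.52, -0.1843, 0.0408]
ee_rot: [-0.0, 1.0, 0.012, 0.002]
contact_force: [-0.4, -0.6, 2.6]
width: 0.0235
```

Emit:
{"method": "drive_tool", "body": {
  "steps": [
    [0,0,0,0,-1],
    [0,0,0,0,-1],
    [0,0,0,0,-1]
  ]
}}

```text
clock: 6.0
position: [0.52, -0.1844, 0.0408]
ee_rot: [-0.0, 1.0, 0.012, 0.002]
contact_force: [-0.3, -0.4, 0.2]
width: 0.0235
```

```bash
python3 -c "
from h import *
to(.5196,-.1845,.040,.025)"
```

```text
t 6.0 pos [ 0.52   -0.1844  0.0408] ang 0.0247 tz [ 3.2e-03  6.0e-04 -1.0e+00] F [-0.27 -0.39  0.18] w 0.0235
shift [-0.4  0.1  0.8] turn -0.0003
```

Emit:
{"method": "drive_tool", "body": {
  "steps": [
    [0,0,-15,0,-1],
    [0,0,-35,0,-1],
    [0,0,-60,0,-1],
    [0,0,-70,0,-1],
    [0,0,-70,0,-1]
  ]
}}

```text
clock: 6.5
position: [0.5205, -0.1847, 0.1117]
ee_rot: [0.0, 1.0, 0.012, 0.003]
contact_force: [-0.4, 0.3, -4.3]
width: 0.023
```

```bash
python3 -c "
from h import *
p=np.load('sh.npy');print(p)
P=lambda x,y:(p[0]+np.cos(p[2])*x-np.sin(p[2])*y,p[1]+np.sin(p[2])*x+np.cos(p[2])*y)
print('foot centre at local y-67 ; grip +10:',P(0,-67+10))
g=P(0,-57);to(g[0],g[1],.11,p[2])
im=manip.get_image('wrist');cv2.imwrite('pics/w6.png',im)"
```

```text
[ 0.55509597  0.17118207 -0.03756532 -0.01122497]
foot centre at local y-67 ; grip +10: (np.float64(-1.5856235093556168), np.float64(-56.788604801138746))
t 6.5 pos [ 0.5205 -0.1847  0.1117] ang 0.0247 tz [ 5.5e-03 -5.0e-04 -1.0e+00] F [-0.4   0.3  -4.31] w 0.023
shift [-3.50590e+03  5.65344e+04  1.84000e+01] turn 0.0623
```

View pics/w6.png

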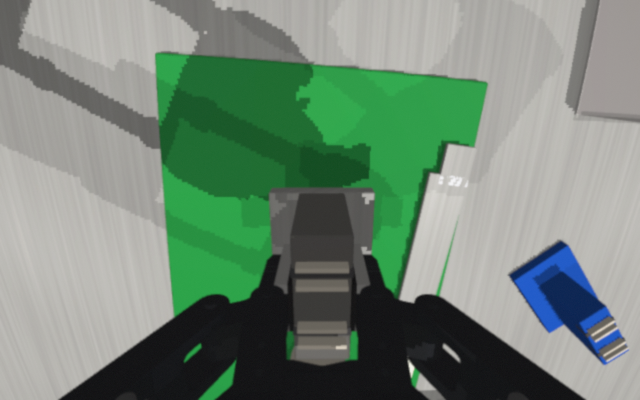

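```bash
python3 -c "
from h import *
to(.553,.112,.105,-.0375)"
```

```text
t 6.55 pos [ 0.5196 -0.1843  0.1105] ang 0.0248 tz [ 3.2e-03  6.0e-04 -1.0e+00] F [-0.45 -0.33 -4.01] w 0.0236
shift [  40.7 -295.4    5.8] turn 0.0623
```

Emit:
{"method": "drive_tool", "body": {
  "steps": [
    [5,-35,0,0.01,-1],
    [13,-80,0,0.02,-1],
    [20,-125,0,0.03,-1],
    [26,-170,0,0.045,-1],
    [32,-210,2,0.062,-1]
  ]
}}

```text
clock: 7.05
position: [0.5452, 0.0286, 0.1071]
ee_rot: [-0.001, 1.0, -0.019, 0.0]
contact_force: [0.9, -0.7, -3.3]
width: 0.0229
```

```bash
python3 -c "
from h import *
to(.553,.112,.105,-.0375)"
```

```text
t 7.05 pos [0.5452 0.0286 0.1071] ang -0.0379 tz [ 3.0e-04  1.2e-03 -1.0e+00] F [ 0.91 -0.66 -3.31] w 0.0229
shift [  4.6 -83.7   2.2] turn -0.0004
```

Emit:
{"method": "drive_tool", "body": {
  "steps": [
    [2,-30,0,0,-1],
    [4,-60,1,0,-1],
    [5,-78,2,0,-1],
    [5,-84,2,0,-1]
  ]
}}

```text
clock: 7.45
position: [0.5521, 0.1142, 0.1032]
ee_rot: [-0.001, 1.0, -0.018, -0.002]
contact_force: [-0.5, 0.5, -2.8]
width: 0.0232
```

Emit:
{"method": "drive_tool", "body": {
  "steps": [
    [0,0,0,0,-1],
    [0,0,0,0,-1]
  ]
}}

```text
clock: 7.65
position: [0.5511, 0.1134, 0.1021]
ee_rot: [-0.0, 1.0, -0.018, -0.003]
contact_force: [1.8, -0.3, -3.7]
width: 0.0235
```

```bash
python3 -c "
from h import *
import pickle
to(.553,.112,.105,-.0375)
c=cal('wrist');im=manip.get_image('wrist');cv2.imwrite('pics/w7.png',im);pickle.dump(c,open('c7.pkl','wb'))
im=(255*(im/255)**.5).astype('uint8')
cv2.imwrite('pics/w7c.png',cv2.resize(im[20:320,180:470],None,fx=2,fy=2,interpolation=cv2.INTER_CUBIC))"
```

```text
t 7.65 pos [0.5511 0.1134 0.1021] ang -0.0356 tz [-5.8e-03  7.0e-04 -1.0e+00] F [ 1.8  -0.26 -3.72] w 0.0235
shift [ 1.9  1.4 -2.9] turn 0.0019
```

View pics/w7c.png

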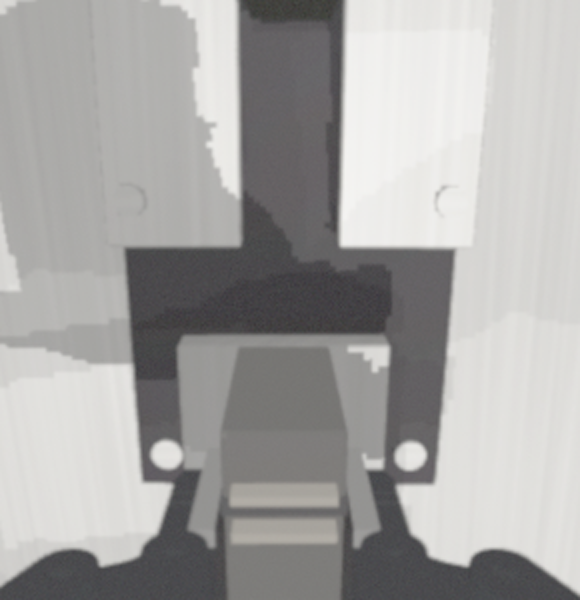

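```bash
cat > fit7.py <<'E'
from h import *
import pickle,sys
from scipy.optimize import least_squares
c=pickle.load(open('c7.pkl','rb'))
f=lambda a:(np.array(a,float)+.5)/2-.5+[180,20]
def pts(p,M): 
    M=np.array(M)/1000.; C,S=np.cos(p[2]),np.sin(p[2]); return np.c_[p[0]+C*M[:,0]-S*M[:,1],p[1]+S*M[:,0]+C*M[:,1],M[:,2]+p[3]]
def fit(px,M,w,p0,zf=True):
    px=f(px);w=np.array(w,float)
    g=lambda p:((proj('',pts(p,M),c)-px)*w).ravel()
    s=least_squares(g if zf else (lambda p:g(list(p)+[0])),p0 if zf else p0[:3]); print(s.x,s.fun.round(2).reshape(-1,2).tolist()); return s.x
SP=[[240,247],[340,246],[108,247],[472,246],[143,482],[434,484],[238.5,60],[344,60]]
SM=[[-16,-15,34.5],[16,-15,34.5],[-60,-15,34.5],[60,-15,34.5],[-60,-115,14],[60,-115,14],[-16,50,34.5],[16,50,34.5]]
W=[[1,1]]*6+[[1,0]]*2
a=fit(SP,SM,W,[.555,.175,-.037,0]); a2=fit(SP,SM,W,[.555,.175,-.037,0],False)
CP=[[180,346],[389,346],[222,430],[347,430]]
h=.1021-.0288
CM=[[-28,40,10],[28,40,10],[-12,40,62],[12,40,62]]
b=fit(CP,[[m[0],m[1],m[2]+h*1000] for m in CM],[[1,1]]*4,[.551,.103,-.037,0],False)
for s in(a,a2):
    d=b[:2]-s[:2];C,S=np.cos(s[2]),np.sin(s[2]); print('cart in sharpener',C*d[0]+S*d[1],-S*d[0]+C*d[1],'dyaw deg',np.degrees(b[2]-s[2]))
E
python3 fit7.py; python3 -c "
from h import *
to(.553,.112,.105,-.0375)"
```

```text
[ 0.55475584  0.17562009 -0.0362516  -0.00322735] [[0.66, -0.4], [-0.68, 0.23], [0.25, -0.36], [-0.09, 0.64], [-0.39, 0.12], [0.71, -0.25], [-0.38, -0.0], [0.02, -0.0]]
[ 0.55476784  0.17636372 -0.03623733] [[0.28, -0.74], [-0.3, -0.11], [-1.17, -0.68], [1.32, 0.32], [-1.31, 1.33], [1.62, 0.97], [-0.83, -0.0], [0.47, -0.0]]
[ 0.55094719  0.10346786 -0.03264084] [[-1.01, -0.61], [1.74, -0.61], [-1.46, 0.53], [0.94, 0.58]]
cart in sharpener -0.0011910799688569468 -0.07224286167904204 dyaw deg 0.20688161492089877
cart in sharpener -0.001177162921329752 -0.07298641867759595 dyaw deg 0.20606374112118916
t 7.7 pos [0.5515 0.1132 0.1025] ang -0.0361 tz [-5.e-03  7.e-04 -1.e+00] F [-0.76  0.05 -3.47] w 0.0233
shift [ 1.6  1.1 -2.5] turn 0.0014
```

Emit:
{"method": "drive_tool", "body": {
  "steps": [
    [1,-4.5,12,0,-1],
    [1,-4.5,26,0,-1],
    [1,-4.5,38,0,-1],
    [1,-4.5,46,0,-1],
    [1,-4.5,50,0,-1]
  ]
}}

```text
clock: 8.2
position: [0.5517, 0.1173, 0.0512]
ee_rot: [-0.0, 1.0, -0.018, -0.004]
contact_force: [-0.9, -0.3, -3.4]
width: 0.0231
```

Emit:
{"method": "drive_tool", "body": {
  "steps": [
    [0,0,0,0,-1],
    [0,0,0,0,-1]
  ]
}}

```text
clock: 8.4
position: [0.552, 0.1172, 0.0513]
ee_rot: [-0.0, 1.0, -0.018, -0.003]
contact_force: [-0.3, -0.1, -3.2]
width: 0.0232
```

```bash
python3 -c "
from h import *
to(.5526,.1177,.0425,-.0363)"
```

```text
t 8.4 pos [0.552  0.1172 0.0513] ang -0.0368 tz [-6.7e-03  5.0e-04 -1.0e+00] F [-0.29 -0.11 -3.19] w 0.0232
shift [ 0.7 -0.5  8.8] turn -0.0005
```

Emit:
{"method": "drive_tool", "body": {
  "steps": [
    [0.7,-0.5,4,0,-1],
    [0.7,-0.5,7,0,-1],
    [0.7,-0.5,8,0,-1],
    [0.7,-0.5,8,0,-1]
  ]
}}

```text
clock: 8.8
position: [0.5526, 0.1177, 0.0432]
ee_rot: [-0.0, 1.0, -0.018, -0.003]
contact_force: [0.6, 0.3, -4.0]
width: 0.0234
```

```bash
python3 -c "
from h import *
to(.5526,.1177,.0425,-.0363);print(manip.get_state()['moment'])"
```

```text
t 8.8 pos [0.5526 0.1177 0.0432] ang -0.0367 tz [-6.7e-03  5.0e-04 -1.0e+00] F [ 0.64  0.34 -3.99] w 0.0234
shift [0.  0.  0.7] turn -0.0004
[ 0.02962893  0.05115893 -0.10049668]
```

Emit:
{"method": "drive_tool", "body": {
  "steps": [
    [0,0,0.5,0,-1],
    [0,0,0.5,0,-1],
    [0,0,0.7,0,-1],
    [0,0,0.7,0,-1]
  ]
}}

```text
clock: 9.2
position: [0.5527, 0.1177, 0.043]
ee_rot: [-0.0, 1.0, -0.018, -0.003]
contact_force: [-1.1, -0.8, 1.4]
width: 0.0233
```

```bash
python3 -c "
from h import *
to(.5526,.1177,.0425,-.0363);print(manip.get_state()['moment'])"
```

```text
t 9.2 pos [0.5527 0.1177 0.043 ] ang -0.0367 tz [-6.3e-03  6.0e-04 -1.0e+00] F [-1.1  -0.79  1.39] w 0.0233
shift [-0.1  0.   0.5] turn -0.0004
[ 0.02450517  0.17852444 -0.04375364]
```

Emit:
{"method": "drive_tool", "body": {
  "steps": [
    [0,-3,0.3,0,-1],
    [0,-6,0.3,0,-1],
    [0,-9,0.3,0,-1],
    [0,-11,0.3,0,-1]
  ]
}}

```text
clock: 9.6
position: [0.5536, 0.1288, 0.0429]
ee_rot: [-0.0, 1.0, -0.018, -0.003]
contact_force: [0.3, -3.8, 2.0]
width: 0.0229
```

```bash
cat >> h.py <<'E'
def loc():
    s=manip.get_state(); p=[.5547,.1757,-.0363]; d=s['position'][:2]-p[:2]; C,S=np.cos(p[2]),np.sin(p[2])
    F=s['contact_force'];q=s['ee_rot']; R=Ro.from_quat([q[1],q[2],q[3],q[0]]).as_matrix()
    print('t %.2f'%s['clock'],'local x %.2f y %.2f front %.2f z %.2f'%(1e3*(C*d[0]+S*d[1]),1e3*(-S*d[0]+C*d[1]),1e3*(-S*d[0]+C*d[1])+30,1e3*s['position'][2]),'F local',np.round([C*F[0]+S*F[1],-S*F[0]+C*F[1],F[2]],1),'M',np.round(s['moment'],2),'ang %.4f'%np.arctan2(R[1,0],R[0,0]),'tilt',np.round(1e3*R[:2,2],1),'w %.4f'%s['width'])
E
python3 -c "
from h import *
loc()
im=manip.get_image('wrist');cv2.imwrite('pics/w8.png',im)
im=(255*(im/255)**.5).astype('uint8')
cv2.imwrite('pics/w8c.png',cv2.resize(im[60:320,180:470],None,fx=2,fy=2,interpolation=cv2.INTER_CUBIC))"
```

```text
t 9.60 local x 0.58 y -46.93 front -16.93 z 42.92 F local [ 0.4 -3.8  2. ] M [-0.49 -0.07 -0.06] ang -0.0364 tilt [-5.3  0.1] w 0.0229
```

View pics/w8c.png

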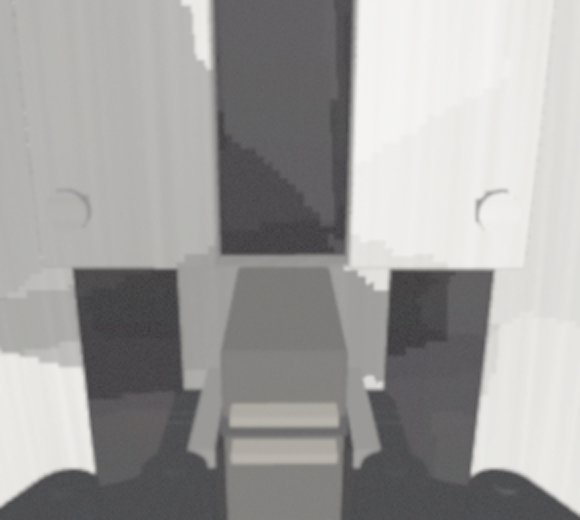

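Emit:
{"method": "drive_tool", "body": {
  "steps": [
    [-0.1,-3,0.2,0,-1],
    [-0.1,-6,0.2,0,-1],
    [-0.1,-9,0.2,0,-1],
    [-0.1,-12,0.2,0,-1]
  ]
}}

```text
clock: 10.05
position: [0.5541, 0.1412, 0.0429]
ee_rot: [-0.0, 1.0, -0.018, -0.002]
contact_force: [-0.9, -4.0, 3.6]
width: 0.0235
```

```bash
python3 -c "
from h import *
loc()"
```

```text
t 10.05 local x 0.61 y -34.52 front -4.52 z 42.91 F local [-0.8 -4.   3.6] M [-0.66 -0.09 -0.11] ang -0.0363 tilt [-4.9  0.2] w 0.0235
```

Emit:
{"method": "drive_tool", "body": {
  "steps": [
    [0,-4,0.1,0,-1],
    [0,-8,0.1,0,-1],
    [0,-12,0.1,0,-1],
    [0,-16,0.1,0,-1]
  ]
}}

```text
clock: 10.45
position: [0.5547, 0.1575, 0.0429]
ee_rot: [0.0, 1.0, -0.018, -0.002]
contact_force: [-0.1, -3.6, 4.6]
width: 0.0233
```

```bash
python3 -c "
from h import *
loc()"
```

```text
t 10.45 local x 0.67 y -18.22 front 11.78 z 42.92 F local [ 0.  -3.6  4.6] M [-0.72 -0.08 -0.01] ang -0.0361 tilt [-4.8  0.1] w 0.0233
```

Emit:
{"method": "drive_tool", "body": {
  "steps": [
    [0,-4,-0.2,0,-1],
    [0,-8,-0.2,0,-1],
    [0,-12,-0.2,0,-1],
    [0,-16,-0.2,0,-1]
  ]
}}

```text
clock: 10.85
position: [0.5551, 0.1739, 0.0429]
ee_rot: [-0.0, 1.0, -0.018, -0.003]
contact_force: [-0.4, -3.1, 1.9]
width: 0.0234
```

```bash
python3 -c "
from h import *
loc()
im=manip.get_image('wrist');cv2.imwrite('pics/w9.png',im)
im=(255*(im/255)**.5).astype('uint8')
cv2.imwrite('pics/w9c.png',cv2.resize(im[20:320,180:470],None,fx=2,fy=2,interpolation=cv2.INTER_CUBIC))"
```

```text
t 10.85 local x 0.47 y -1.78 front 28.22 z 42.93 F local [-0.3 -3.1  1.9] M [-0.49 -0.1  -0.1 ] ang -0.0361 tilt [-5.2  0.1] w 0.0234
```

View pics/w9c.png

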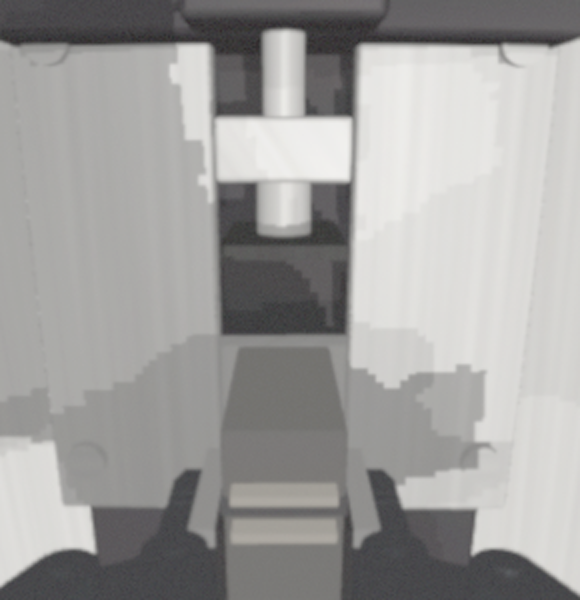

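Emit:
{"method": "drive_tool", "body": {
  "steps": [
    [0,-4,0,0,-1],
    [0,-8,0,0,-1],
    [0,-11,0,0,-1],
    [0,-14,0,0,-1]
  ]
}}

```text
clock: 11.3
position: [0.5556, 0.1888, 0.0429]
ee_rot: [-0.0, 1.0, -0.018, -0.003]
contact_force: [-1.3, -3.7, 2.9]
width: 0.0229
```

```bash
python3 -c "
from h import *
loc()"
```

```text
t 11.30 local x 0.47 y 13.16 front 43.16 z 42.92 F local [-1.2 -3.8  2.9] M [-0.54 -0.13 -0.09] ang -0.0360 tilt [-5.1  0.9] w 0.0229
```

Emit:
{"method": "drive_tool", "body": {
  "steps": [
    [0,-1,0,0,-1],
    [0,-2.5,0,0,-1]
  ]
}}

```text
clock: 11.5
position: [0.5557, 0.1914, 0.0429]
ee_rot: [-0.0, 1.0, -0.018, -0.003]
contact_force: [0.2, -3.9, 3.1]
width: 0.0232
```

Emit:
{"method": "drive_tool", "body": {
  "steps": [
    [0,-1,0,0,-1],
    [0,-2.5,0,0,-1]
  ]
}}

```text
clock: 11.7
position: [0.5558, 0.1938, 0.0429]
ee_rot: [-0.0, 1.0, -0.018, -0.003]
contact_force: [-0.5, -3.2, 3.1]
width: 0.0232
```

```bash
python3 -c "
from h import *
loc()
im=manip.get_image('wrist');cv2.imwrite('pics/w10.png',im)
im=(255*(im/255)**.5).astype('uint8')
cv2.imwrite('pics/w10c.png',cv2.resize(im[60:280,240:400],None,fx=2.6,fy=2.6,interpolation=cv2.INTER_CUBIC))"
```

```text
t 11.70 local x 0.43 y 18.17 front 48.17 z 42.93 F local [-0.4 -3.2  3.1] M [-0.56 -0.11 -0.06] ang -0.0361 tilt [-5.2  0.6] w 0.0232
```

View pics/w10c.png

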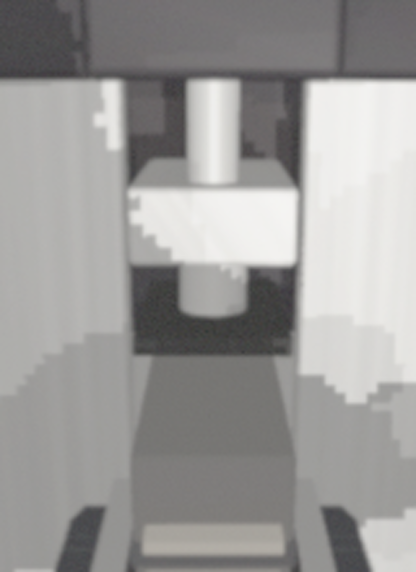

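Emit:
{"method": "drive_tool", "body": {
  "steps": [
    [0,-1.5,0,0,-1],
    [0,-3,0,0,-1],
    [0,-4,0,0,-1]
  ]
}}

```text
clock: 12.05
position: [0.5559, 0.1983, 0.0429]
ee_rot: [-0.0, 1.0, -0.018, -0.003]
contact_force: [-0.7, -3.6, 2.5]
width: 0.023
```

Emit:
{"method": "drive_tool", "body": {
  "steps": [
    [0,-1,0,0,-1],
    [0,-2,0,0,-1]
  ]
}}

```text
clock: 12.25
position: [0.556, 0.2003, 0.0429]
ee_rot: [-0.0, 1.0, -0.018, -0.003]
contact_force: [-0.4, -3.3, 2.0]
width: 0.0231
```

```bash
python3 -c "
from h import *
loc()"
```

```text
t 12.25 local x 0.45 y 24.64 front 54.64 z 42.94 F local [-0.3 -3.3  2. ] M [-0.58 -0.12 -0.05] ang -0.0360 tilt [-5.1  1. ] w 0.0231
```

Now in small steps until it touches.

Emit:
{"method": "drive_tool", "body": {
  "steps": [
    [0,-0.6,0,0,-1],
    [0,-1.2,0,0,-1],
    [0,-1.6,0,0,-1]
  ]
}}

```text
clock: 12.55
position: [0.5561, 0.202, 0.0429]
ee_rot: [-0.0, 1.0, -0.018, -0.003]
contact_force: [0.4, -3.2, 2.9]
width: 0.0233
```

Emit:
{"method": "drive_tool", "body": {
  "steps": [
    [0,-0.5,0,0,-1],
    [0,-1,0,0,-1],
    [0,-1.3,0,0,-1]
  ]
}}

```text
clock: 12.85
position: [0.5561, 0.2021, 0.043]
ee_rot: [0.001, 1.0, -0.018, -0.003]
contact_force: [-0.2, -6.7, 3.5]
width: 0.0231
```

```bash
python3 -c "
from h import *
loc()"
```

```text
t 12.85 local x 0.46 y 26.42 front 56.42 z 42.99 F local [ 0.1 -6.7  3.5] M [-1.14 -0.08 -0.09] ang -0.0353 tilt [-5.4 -1.3] w 0.0231
```

```bash
python3 -c "
from h import *
im=manip.get_image('wrist');cv2.imwrite('pics/w11.png',im)
im=(255*(im/255)**.45).astype('uint8')
cv2.imwrite('pics/w11c.png',cv2.resize(im[80:280,240:400],None,fx=3,fy=3,interpolation=cv2.INTER_CUBIC))
loc()"
```

```text
t 12.90 local x 0.42 y 26.39 front 56.39 z 42.97 F local [ 1.1 -7.3  3.3] M [-1.11 -0.08 -0.06] ang -0.0354 tilt [-5.4 -1.3] w 0.0232
```

View pics/w11c.png

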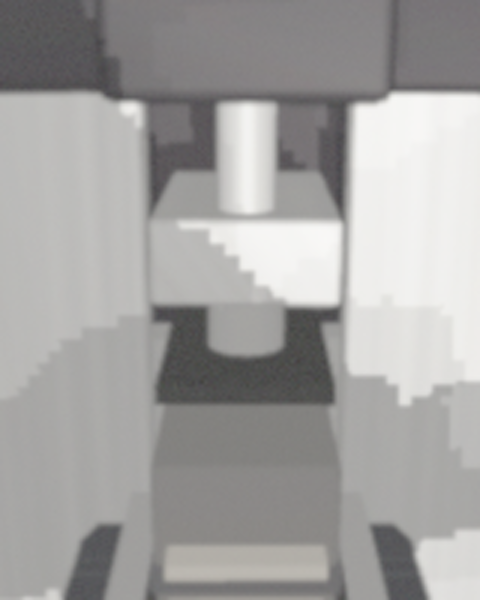

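The bumper plate's dark top (rows 308–402 of the crop) now meets the body's front face, so contact is confirmed at a front position of about 56.4 mm. Next I'll build up to about 10 N.

Emit:
{"method": "drive_tool", "body": {
  "steps": [
    [0,-1.3,-0.1,0,-1],
    [0,-1.8,-0.1,0,-1],
    [0,-2,-0.1,0,-1]
  ]
}}

```text
clock: 13.2
position: [0.5561, 0.2022, 0.0431]
ee_rot: [0.002, 1.0, -0.017, -0.003]
contact_force: [-0.4, -8.6, 3.7]
width: 0.0232
```

```bash
python3 -c "
from h import *
loc()"
```

```text
t 13.20 local x 0.46 y 26.50 front 56.50 z 43.07 F local [-0.1 -8.7  3.7] M [-1.41 -0.1  -0.05] ang -0.0343 tilt [-5.8 -4.7] w 0.0232
```

Emit:
{"method": "drive_tool", "body": {
  "steps": [
    [0,-2.5,0,0,-1],
    [0,-2.8,0,0,-1],
    [0,-2.8,0,0,-1],
    [0,-2.8,0,0,-1]
  ]
}}

```text
clock: 13.6
position: [0.5562, 0.2022, 0.0432]
ee_rot: [0.005, 1.0, -0.017, -0.003]
contact_force: [0.1, -11.5, 3.6]
width: 0.0231
```

```bash
python3 -c "
from h import *
loc()"
```

```text
t 13.60 local x 0.50 y 26.56 front 56.56 z 43.18 F local [  0.5 -11.5   3.6] M [-1.64 -0.06 -0.1 ] ang -0.0331 tilt [-6.3 -9.3] w 0.0231
```

Emit:
{"method": "drive_tool", "body": {
  "steps": [
    [0,-3,0,0,-1],
    [0,-3,0,0,-1],
    [0,-3,0,0,-1],
    [0,-3,0,0,-1],
    [0,-3,0,0,-1]
  ]
}}

```text
clock: 14.1
position: [0.5562, 0.2022, 0.0433]
ee_rot: [0.007, 1.0, -0.016, -0.003]
contact_force: [0.0, -11.0, 4.6]
width: 0.0231
```

```bash
python3 -c "
from h import *
loc()"
```

```text
t 14.10 local x 0.54 y 26.58 front 56.58 z 43.30 F local [  0.4 -11.    4.6] M [-1.67 -0.13 -0.04] ang -0.0318 tilt [ -6.9 -14.4] w 0.0231
```

Emit:
{"method": "drive_tool", "body": {
  "steps": [
    [0,-3,0,0,-1],
    [0,-3,0,0,-1],
    [0,-3,0,0,-1],
    [0,-3,0,0,-1],
    [0,-3,0,0,-1]
  ]
}}

```text
clock: 14.6
position: [0.5563, 0.2022, 0.0434]
ee_rot: [0.01, 1.0, -0.015, -0.004]
contact_force: [-0.3, -12.3, 5.0]
width: 0.0234
```

Emit:
{"method": "drive_tool", "body": {
  "steps": [
    [0,-2.5,0,0,-1],
    [0,-2.5,0,0,-1]
  ]
}}

```text
clock: 14.8
position: [0.5563, 0.2021, 0.0436]
ee_rot: [0.012, 1.0, -0.015, -0.004]
contact_force: [0.8, -10.4, 3.8]
width: 0.0231
```

```bash
python3 -c "
from h import *
loc()"
```

```text
t 14.80 local x 0.63 y 26.44 front 56.44 z 43.57 F local [  1.2 -10.3   3.8] M [-1.54 -0.06 -0.12] ang -0.0293 tilt [ -7.9 -24. ] w 0.0231
```

Emit:
{"method": "drive_tool", "body": {
  "steps": [
    [0,0,0,0,-1],
    [0,0,0,0,0.0],
    [0,0,0,0,0.1],
    [0,0,0,0,0.1],
    [0,0,0,0,0.1]
  ]
}}

```text
clock: 15.3
position: [0.5562, 0.2026, 0.0434]
ee_rot: [0.012, 1.0, -0.014, -0.004]
contact_force: [0.1, 0.2, -1.1]
width: 0.0468
```

```bash
python3 -c "
from h import *
im=manip.get_image('wrist');cv2.imwrite('pics/w12.png',im)
im=(255*(im/255)**.45).astype('uint8')
cv2.imwrite('pics/w12c.png',cv2.resize(im[80:280,240:400],None,fx=3,fy=3,interpolation=cv2.INTER_CUBIC))
loc()"
```

```text
t 15.35 local x 0.54 y 26.86 front 56.86 z 43.46 F local [-0.1 -1.   0.5] M [ 0.04 -0.02  0.04] ang -0.0290 tilt [ -8.  -23.6] w 0.0468
```

View pics/w12c.png

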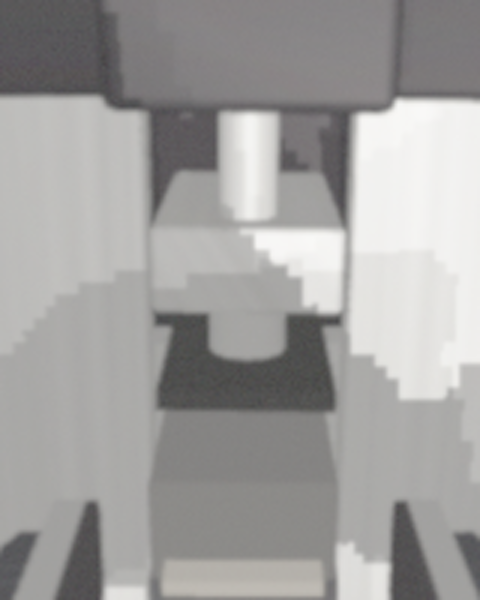

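Emit:
{"method": "drive_tool", "body": {
  "steps": [
    [0,0,0,0,-1],
    [0,0,0,0,-1],
    [0,0,0,0,-1],
    [0,0,0,0,-1]
  ],
  "squeeze": 25
}}

```text
clock: 15.75
position: [0.5562, 0.2028, 0.0435]
ee_rot: [0.012, 1.0, -0.015, -0.004]
contact_force: [-1.3, 1.4, -0.3]
width: 0.0235
```

```bash
python3 -c "
from h import *
loc()"
```

```text
t 15.75 local x 0.48 y 27.10 front 57.10 z 43.48 F local [-1.3  1.4 -0.3] M [0.19 0.   0.04] ang -0.0291 tilt [ -8.  -23.2] w 0.0235
```

Emit:
{"method": "drive_tool", "body": {
  "steps": [
    [0,-0.5,0.1,0,-1],
    [0,-1,0.2,0,-1],
    [0,-1,0.2,0,-1]
  ]
}}

```text
clock: 16.05
position: [0.5562, 0.203, 0.0435]
ee_rot: [0.012, 1.0, -0.014, -0.004]
contact_force: [-1.1, -3.9, 2.0]
width: 0.0236
```

```bash
python3 -c "
from h import *
loc()"
```

```text
t 16.05 local x 0.47 y 27.32 front 57.32 z 43.49 F local [-1.  -3.9  2. ] M [-0.53 -0.01 -0.06] ang -0.0289 tilt [ -8.1 -24.5] w 0.0236
```

Emit:
{"method": "drive_tool", "body": {
  "steps": [
    [0,-1.5,0.2,0,-1],
    [0,-2.5,0.2,0,-1],
    [0,-3,0.2,0,-1],
    [0,-3,0.2,0,-1],
    [0,-3,0.2,0,-1]
  ]
}}

```text
clock: 16.55
position: [0.5562, 0.2037, 0.0435]
ee_rot: [0.014, 1.0, -0.014, -0.004]
contact_force: [-0.5, -9.4, 5.4]
width: 0.0239
```

```bash
python3 -c "
from h import *
loc()"
```

```text
t 16.55 local x 0.52 y 28.05 front 58.05 z 43.54 F local [-0.2 -9.4  5.4] M [-1.35  0.06 -0.13] ang -0.0280 tilt [ -8.3 -28.5] w 0.0239
```

Emit:
{"method": "drive_tool", "body": {
  "steps": [
    [0,-3,0.1,0,-1],
    [0,-3.2,0.1,0,-1],
    [0,-3.2,0.1,0,-1],
    [0,-3.2,0.1,0,-1],
    [0,-3.2,0.1,0,-1]
  ]
}}

```text
clock: 17.05
position: [0.5563, 0.2038, 0.0437]
ee_rot: [0.017, 1.0, -0.013, -0.004]
contact_force: [-1.1, -9.3, 6.1]
width: 0.0238
```

```bash
python3 -c "
from h import *
loc()"
```

```text
t 17.05 local x 0.56 y 28.15 front 58.15 z 43.67 F local [-0.7 -9.3  6.1] M [-1.75 -0.   -0.1 ] ang -0.0267 tilt [ -8.8 -33.9] w 0.0238
```

Emit:
{"method": "drive_tool", "body": {
  "steps": [
    [0,-3.3,-0.1,0,-1],
    [0,-3.8,-0.1,0,-1],
    [0,-3.8,-0.1,0,-1],
    [0,-3.8,-0.1,0,-1],
    [0,-3.8,-0.1,0,-1]
  ]
}}

```text
clock: 17.55
position: [0.5563, 0.2039, 0.0438]
ee_rot: [0.02, 1.0, -0.012, -0.005]
contact_force: [-0.7, -13.1, 4.8]
width: 0.0237
```

```bash
python3 -c "
from h import *
loc()"
```

```text
t 17.55 local x 0.61 y 28.23 front 58.23 z 43.84 F local [ -0.2 -13.1   4.8] M [-1.87 -0.03 -0.07] ang -0.0252 tilt [ -9.5 -40.4] w 0.0237
```

Emit:
{"method": "drive_tool", "body": {
  "steps": [
    [0,-3,0,0,-1],
    [0,-3,0,0,-1],
    [0,-2,0,0,0.0],
    [0,-1,0,0,0.1],
    [0,-1,0,0,0.1]
  ]
}}

```text
clock: 18.05
position: [0.5563, 0.2055, 0.0436]
ee_rot: [0.02, 1.0, -0.013, -0.005]
contact_force: [-0.3, 0.4, 0.9]
width: 0.047
```

```bash
python3 -c "
from h import *
loc()
im=manip.get_image('wrist');cv2.imwrite('pics/w13.png',im)
im=(255*(im/255)**.45).astype('uint8')
cv2.imwrite('pics/w13c.png',cv2.resize(im[80:280,240:400],None,fx=3,fy=3,interpolation=cv2.INTER_CUBIC))"
```

```text
t 18.05 local x 0.56 y 29.80 front 59.80 z 43.58 F local [-0.3  0.4  0.9] M [-0.04  0.02  0.01] ang -0.0254 tilt [ -9.6 -39.4] w 0.0470
```

View pics/w13c.png

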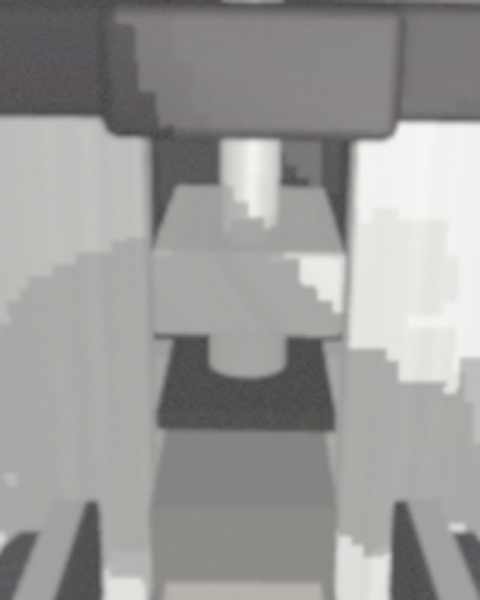

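```bash
python3 -c "
from h import *
loc()
c=cal('wrist')
f=lambda a:(np.array(a,float)+.5)/3-.5+[240,80]
for zb in (-.003,0,.003):
  a=ray('',f([[245,428]]),.054+zb,c)[0];b=ray('',f([[245,507]]),.076+zb,c)[0]
  # plate top far edge & block front
  print(zb,a,b,'gap',(a-b)[1]*1e3)
print(-cv2.Rodrigues(c[2])[0].T@c[3].ravel())
im=cv2.imread('pics/w13.png').astype(int)[200:262,310:316].sum(2).mean(1); print(im.round())
"
```

```text
t 18.10 local x 0.56 y 29.77 front 59.77 z 43.60 F local [-0.  -0.4 -0.1] M [-0.02  0.01  0.01] ang -0.0252 tilt [ -9.6 -39.6] w 0.0470
-0.003 [0.55670219 0.23039764 0.051     ] [0.55690074 0.2296815  0.073     ] gap 0.7161457904279467
0 [0.55676701 0.23182817 0.054     ] [0.55697317 0.23141948 0.076     ] gap 0.4086856985178189
0.003 [0.55683184 0.23325869 0.057     ] [0.55704559 0.23315747 0.079     ] gap 0.10122560660771884
[0.55954056 0.29302947 0.18234737]
[270. 262. 245. 200. 132.  76.  59.  58.  55.  56.  56.  58.  57.  58.
  56.  54.  55.  62.  60.  63.  64.  61.  74. 115. 165. 179. 181. 180.
 180. 180. 181. 180. 180. 180. 180. 180. 181. 180. 180. 179. 180. 182.
 180. 178. 180. 181. 180. 181. 186. 194. 199. 200. 200. 201. 201. 200.
 202. 201. 200. 201. 200. 200.]
```

Emit:
{"method": "drive_tool", "body": {
  "steps": [
    [0,0,0,0,-1],
    [0,0,0,0,-1],
    [0,0,0,0,-1],
    [0,0,0,0,-1]
  ],
  "squeeze": 22
}}

```text
clock: 18.5
position: [0.5563, 0.2059, 0.0436]
ee_rot: [0.02, 1.0, -0.013, -0.005]
contact_force: [-0.5, 0.7, 0.1]
width: 0.0237
```

```bash
python3 -c "
from h import *
loc()"
```

```text
t 18.50 local x 0.50 y 30.19 front 60.19 z 43.60 F local [-0.5  0.7  0.1] M [ 0.27 -0.02 -0.02] ang -0.0252 tilt [ -9.5 -39. ] w 0.0237
```

Emit:
{"method": "drive_tool", "body": {
  "steps": [
    [0,-1,0,0,-1],
    [0,-2,0,0,-1],
    [0,-2.8,0,0,-1],
    [0,-2.8,0,0,-1]
  ]
}}

```text
clock: 18.9
position: [0.5563, 0.2068, 0.0436]
ee_rot: [0.021, 1.0, -0.012, -0.005]
contact_force: [1.0, -5.3, 1.4]
width: 0.0237
```

```bash
python3 -c "
from h import *
loc()"
```

```text
t 18.90 local x 0.46 y 31.18 front 61.18 z 43.61 F local [ 1.2 -5.3  1.4] M [-0.98 -0.06 -0.12] ang -0.0244 tilt [ -9.9 -42.3] w 0.0237
```

Emit:
{"method": "drive_tool", "body": {
  "steps": [
    [0,-2.8,0,0,-1],
    [0,-3,0,0,-1],
    [0,-3,0,0,-1]
  ]
}}

```text
clock: 19.2
position: [0.5564, 0.207, 0.0437]
ee_rot: [0.024, 1.0, -0.012, -0.005]
contact_force: [0.6, -9.9, 2.9]
width: 0.0237
```

```bash
cat > gap.py <<'E'
from h import *
import sys
n=sys.argv[1]
loc()
c=cal('wrist');im=manip.get_image('wrist');cv2.imwrite(f'pics/{n}.png',im)
g=(255*(im/255)**.45).astype('uint8')
cv2.imwrite(f'pics/{n}c.png',cv2.resize(g[80:280,240:400],None,fx=3,fy=3,interpolation=cv2.INTER_CUBIC))
print(im.astype(int)[200:275,310:316].sum(2).mean(1).round().astype(int).tolist())
E
python3 gap.py w14
```

```text
t 19.20 local x 0.52 y 31.30 front 61.30 z 43.73 F local [ 1.  -9.9  2.9] M [-1.34 -0.1  -0.06] ang -0.0233 tilt [-10.4 -47.4] w 0.0237
[259, 259, 260, 257, 250, 225, 177, 116, 72, 60, 57, 58, 58, 54, 58, 54, 54, 57, 55, 56, 58, 60, 62, 61, 60, 70, 110, 160, 176, 177, 178, 178, 178, 180, 178, 178, 179, 178, 178, 177, 178, 179, 178, 178, 176, 177, 178, 177, 177, 179, 189, 196, 199, 198, 198, 198, 196, 198, 197, 197, 199, 197, 198, 199, 196, 196, 198, 199, 198, 197, 198, 197, 198, 201, 218]
```

View pics/w14c.png

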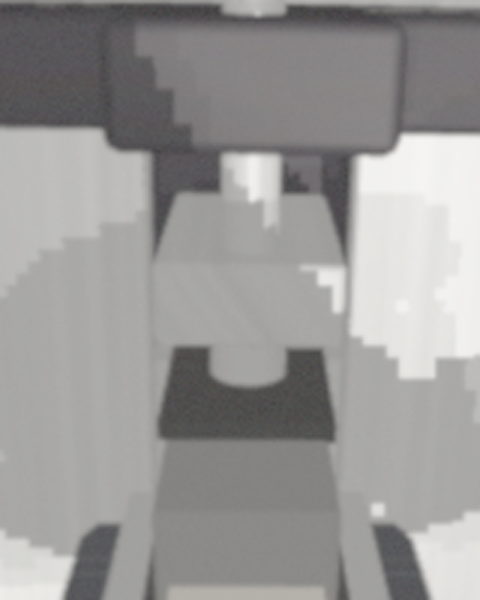

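Emit:
{"method": "drive_tool", "body": {
  "steps": [
    [0,-2,0,0,0.0],
    [0,-1,0,0,0.0],
    [0,0,0,0,-1],
    [0,0,0,0,-1],
    [0,0,0,0,-1]
  ]
}}

```text
clock: 19.75
position: [0.5562, 0.2072, 0.0438]
ee_rot: [0.024, 1.0, -0.011, -0.005]
contact_force: [-0.9, 0.7, 1.0]
width: 0.0238
```

```bash
python3 -c "
from h import *
loc()"
```

```text
t 19.75 local x 0.40 y 31.55 front 61.55 z 43.76 F local [-0.9  0.6  1. ] M [ 0.07 -0.01  0.02] ang -0.0232 tilt [-10.5 -47.1] w 0.0238
```

Emit:
{"method": "drive_tool", "body": {
  "steps": [
    [0,-1.2,0,0,-1],
    [0,-2.4,0,0,-1],
    [0,-2.8,0,0,-1],
    [0,-2.8,0,0,-1]
  ]
}}

```text
clock: 20.15
position: [0.5563, 0.2076, 0.0438]
ee_rot: [0.026, 1.0, -0.011, -0.005]
contact_force: [-0.1, -7.8, 3.3]
width: 0.024
```

```bash
python3 -c "
from h import *
loc()"
```

```text
t 20.15 local x 0.42 y 31.94 front 61.94 z 43.82 F local [ 0.2 -7.8  3.3] M [-1.15 -0.05 -0.05] ang -0.0221 tilt [-10.9 -51.6] w 0.0240
```

Emit:
{"method": "drive_tool", "body": {
  "steps": [
    [0,-2,0,0,0.0],
    [0,-1,0,0,0.2],
    [0,0,0,0,0.2],
    [0,0,0,0,0.2]
  ]
}}

```text
clock: 20.55
position: [0.5562, 0.2078, 0.0438]
ee_rot: [0.026, 1.0, -0.011, -0.005]
contact_force: [0.6, 0.3, 0.3]
width: 0.051
```

```bash
python3 gap.py w15; python3 -c "
from h import *
to(.556,.14,.17,-.036)"
```

```text
t 20.55 local x 0.34 y 32.16 front 62.16 z 43.76 F local [0.6 0.3 0.3] M [0.06 0.   0.02] ang -0.0220 tilt [-10.9 -51.3] w 0.0510
[253, 253, 252, 252, 253, 251, 242, 208, 155, 96, 65, 59, 56, 60, 59, 59, 56, 61, 56, 56, 60, 57, 60, 66, 65, 64, 61, 66, 103, 164, 182, 185, 185, 183, 184, 184, 183, 184, 184, 183, 185, 184, 184, 184, 184, 185, 184, 184, 184, 184, 185, 184, 185, 189, 197, 203, 204, 204, 203, 202, 202, 204, 203, 203, 204, 203, 203, 202, 203, 204, 204, 204, 203, 203, 204]
t 20.6 pos [0.5562 0.2078 0.0438] ang -0.022 tz [-0.0109 -0.0513 -0.9986] F [ 0.32 -0.4   0.69] w 0.0516
shift [   0.    74.2 -122.6] turn 0.014
```

View pics/w15.png

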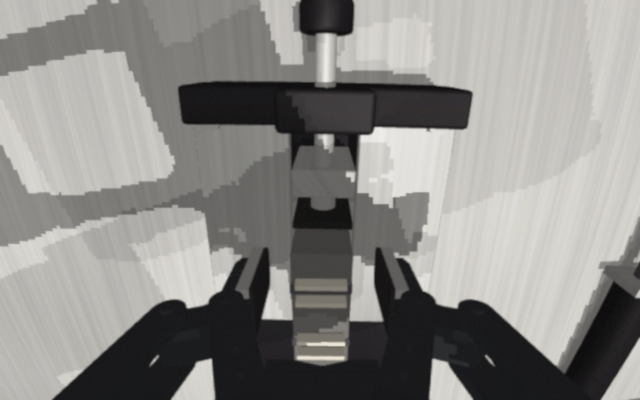

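Free on both sides. I'll lift straight up, then back off to check the seat.

Emit:
{"method": "drive_tool", "body": {
  "steps": [
    [0,0,-10,0,0.2],
    [0,1,-25,0,0.2],
    [0,3,-50,0,0.2],
    [0,4,-80,0,0.2],
    [0,5,-120,0,0.2]
  ]
}}

```text
clock: 21.1
position: [0.5563, 0.2088, 0.1643]
ee_rot: [0.026, 1.0, -0.011, -0.007]
contact_force: [0.6, 0.3, -0.5]
width: 0.0515
```

Emit:
{"method": "drive_tool", "body": {
  "steps": [
    [0,-10,-30,0,0.2],
    [0,-10,-30,0,0.2],
    [0,-10,-30,0,0.2]
  ]
}}

```text
clock: 21.4
position: [0.5572, 0.2207, 0.195]
ee_rot: [0.026, 1.0, -0.011, -0.005]
contact_force: [-0.9, 0.8, -0.2]
width: 0.0516
```

Run:
```python
from h import *
import pickle
loc()
c=cal('wrist');im=manip.get_image('wrist');cv2.imwrite('pics/w16.png',im);pickle.dump(c,open('c16.pkl','wb'))
g=(255*(im/255)**.45).astype('uint8')
cv2.imwrite('pics/w16c.png',cv2.resize(g[110:350,240:420],None,fx=2.5,fy=2.5,interpolation=cv2.INTER_CUBIC))
cv2.imwrite('pics/top1.png',manip.get_image('top'))
im=manip.get_image('scene');cv2.imwrite('pics/scene1.png',im)
```

```text
t 21.40 local x 0.83 y 45.08 front 75.08 z 195.03 F local [-0.9  0.7 -0.2] M [-0.01 -0.02 -0.05] ang -0.0214 tilt [-11.5 -51.3] w 0.0516
```

View pics/w16c.png

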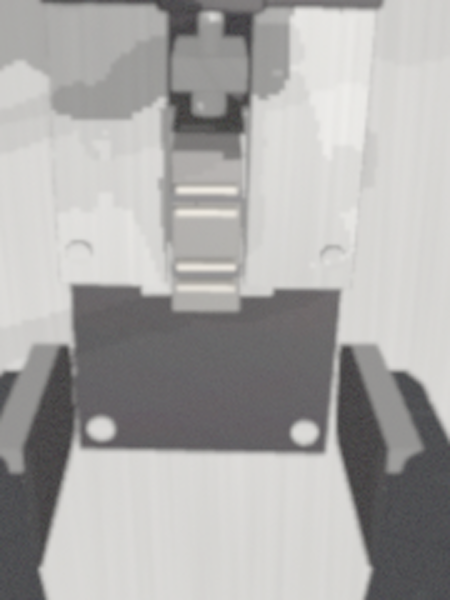

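View pics/scene1.png

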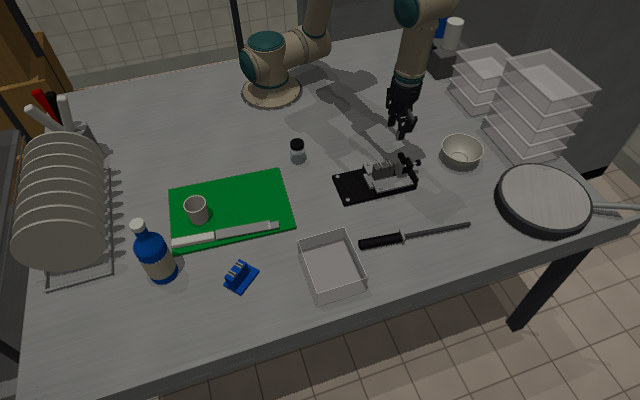

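View pics/top1.png

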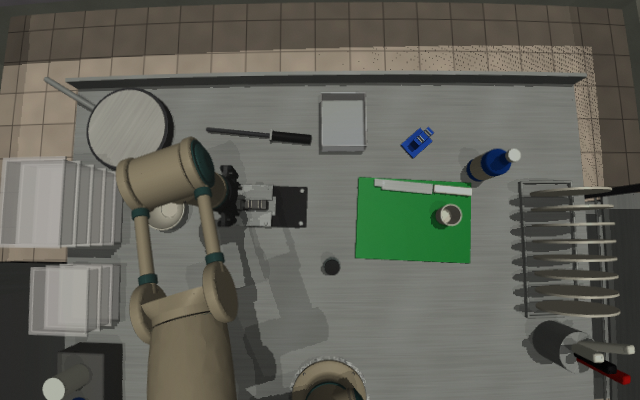

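Run:
```python
from h import *
import pickle
c=pickle.load(open('c16.pkl','rb'))
im=cv2.imread('pics/w16.png').astype(int); r=im[145:190,320:326].sum(2).mean(1).round().astype(int); print(list(zip(range(145,190),r.tolist())))
f=lambda a:(np.array(a,float)+.5)/2.5-.5+[240,110]
for dz in(-.003,0):
  P=[ray('',f([q]),z+dz,c)[0] for q,z in(([207,134],.054),([207,151],.076),([206,311],.076),([85,286],.0345),([173,311],.076),([240,311],.076),([174,151],.076),([242,151],.076))]
  print('gap',(P[0]-P[1])[1]*1e3,'body len',(P[1]-P[2])[1]*1e3,'front rel mouth',(P[1]-P[3])[1]*1e3-15)
  print('yaw',[np.degrees(np.arctan2(-(P[b]-P[a])[0],(P[b]-P[a])[1])) for a,b in((4,6),(5,7))])
```

```text
[(145, 246), (146, 236), (147, 239), (148, 242), (149, 242), (150, 248), (151, 262), (152, 270), (153, 264), (154, 248), (155, 222), (156, 144), (157, 68), (158, 46), (159, 52), (160, 69), (161, 74), (162, 73), (163, 106), (164, 136), (165, 148), (166, 147), (167, 146), (168, 148), (169, 163), (170, 225), (171, 298), (172, 325), (173, 329), (174, 329), (175, 329), (176, 330), (177, 332), (178, 344), (179, 350), (180, 352), (181, 348), (182, 326), (183, 302), (184, 393), (185, 577), (186, 592), (187, 432), (188, 280), (189, 238)]
gap -0.3375357301979298 body len 60.214644915511094 front rel mouth 55.1038047472785
yaw [np.float64(-2.3256597202432747), np.float64(-0.8999348111955928)]
gap -0.40538359659778034 body len 59.51916433895666 front rel mouth 54.53169362095565
yaw [np.float64(-2.3256597202432783), np.float64(-0.8999348111955086)]
```

```bash
python3 -c "
from h import *
print(manip.sign_off())"
```

```text
the job is handed in; nothing more can be done
None
```

The grey cartridge is in the sharpener's slot against the bumper plate, and the job was handed in at about 21.5 s. I took it from the green board, set its foot on the open deck and slid it under the lips. It touched the plate with its front about 56 mm along the sharpener's y, found by feel.

**Pressing:** I held it there at 10–12 N for over a second. The wrist readings between moves never went above about 13 N. Some of that was deck friction of about 3–4 N, so the plate itself felt a little less than the wrist reading.

**Extra presses:** The tool tilted under load, which tipped the cartridge nose-down and seems to have left a gap of up to 1 mm after the first release. I re-gripped it lightly and pressed three more times: about 9–13 N for over a second, then two short ones of about 10 N and 8 N. It advanced less on the last press, about 0.4 mm.

**Last checks:**
- **Gap to the plate:** the last picture puts it at 0, give or take 0.5 mm.
- **Flatness:** the body's measured length came out at 60 mm as expected, with nothing to suggest it is tilted. I did not measure flatness directly.
- **Alignment:** the body's two side edges gave angles of -2.3° and -0.9°. They disagree, but their average is close to the sharpener's -2.1°.
- **Hand-in state:** the gripper was open, clear above the cartridge and touching nothing. The bystanders in the last overview pictures look unmoved; the arm hid part of the bowl from the top camera, but it shows in the scene picture.

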